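# Lid the three bisque jars

### The job

Close the three handleless clay jars: pick out the three knobbed lids from among the saucers and set each gently, without dropping it, on the jar whose size it fits, one after another, smallest jar first, then the medium, then the largest. Each lid must sit flat and fully home on its rim and be let go. Leave the jars standing where they are, and do not shift or tip the mug or the saucers.

Things in the scene. Friction and masses are not known exactly. Their poses are not given: they have to be found in the camera images.
- lid_small: small lid of bare pinkish bisque clay, lying the right way up on the table: a round disc 60 mm across and 7 mm thick with an upright cylindrical knob (24 mm across, 30 mm tall) in its middle, and under it a round locating plug 34 to 30 mm across and 8 mm deep. Origin: centre of the plug's underside; z up. Above the origin: disc underside 8 mm, disc top 15 mm, knob top 45 mm. Round, so yaw means nothing. About 70 g.
- jar_small: small open round jar of the same clay, no handle, loose, standing on the table: 56 mm across at the rim, 64 mm high, wall 6 mm, mouth 44 mm across. Origin: centre of its underside; z up; rim 64 mm above the origin. lid_small fits it: the plug drops into the mouth with 5 mm to spare all round and the disc rests on the rim (lid origin then 56 mm above the jar's origin). About 250 g.
- lid_medium: medium lid of bare pinkish bisque clay, lying the right way up on the table: a round disc 84 mm across and 7 mm thick with an upright cylindrical knob (24 mm across, 30 mm tall) in its middle, and under it a round locating plug 58 to 54 mm across and 8 mm deep. Origin: centre of the plug's underside; z up. Above the origin: disc underside 8 mm, disc top 15 mm, knob top 45 mm. Round, so yaw means nothing. About 140 g.
- jar_medium: medium open round jar of the same clay, no handle, loose, standing on the table: 80 mm across at the rim, 76 mm high, wall 6 mm, mouth 68 mm across. Origin: centre of its underside; z up; rim 76 mm above the origin. lid_medium fits it: the plug drops into the mouth with 5 mm to spare all round and the disc rests on the rim (lid origin then 68 mm above the jar's origin). About 450 g.
- lid_large: large lid of bare pinkish bisque clay, lying the right way up on the table: a round disc 108 mm across and 7 mm thick with an upright cylindrical knob (24 mm across, 30 mm tall) in its middle, and under it a round locating plug 82 to 78 mm across and 8 mm deep. Origin: centre of the plug's underside; z up. Above the origin: disc underside 8 mm, disc top 15 mm, knob top 45 mm. Round, so yaw means nothing. About 240 g.
- jar_large: large open round jar of the same clay, no handle, loose, standing on the table: 104 mm across at the rim, 88 mm high, wall 6 mm, mouth 92 mm across. Origin: centre of its underside; z up; rim 88 mm above the origin. lid_large fits it: the plug drops into the mouth with 5 mm to spare all round and the disc rests on the rim (lid origin then 80 mm above the jar's origin). About 750 g.
- saucer_1: bystander: a saucer of the same clay lying upside down, 92 mm across and 18 mm high, its round foot (52 mm across, darker middle) on top and no knob. Origin: centre of the side that lies on the table.
- saucer_2: bystander: a saucer of the same clay lying upside down, 92 mm across and 18 mm high, its round foot (52 mm across, darker middle) on top and no knob. Origin: centre of the side that lies on the table.
- mug: bystander: an open mug of the same clay, 76 mm across and 90 mm high, with a loop handle reaching 71 mm from its axis along its +y. Origin: centre of its underside.
Not all that is in view belongs to the job. What is shaped like the lid_small but blue, orange or turquoise is not meant.

How it is judged:
On the way, in this order (a step that is already met when the one before it is completed fails the run):
1. the small lid is seated on the small jar and released (horizontal distance between lid_small and jar_small below 0.009 m and z of lid_small in the frame of jar_small between 0.052 and 0.06 m and angle between each of lid_small, jar_small's own z axis and vertical below 0.06 rad and contact force between the fingers and lid_small below 0.1 N and linear speed of lid_small below 0.03 m/s), for 0.2 s.
2. the medium lid is seated on the medium jar and released (horizontal distance between lid_medium and jar_medium below 0.009 m and z of lid_medium in the frame of jar_medium between 0.064 and 0.072 m and angle between each of lid_medium, jar_medium's own z axis and vertical below 0.06 rad and contact force between the fingers and lid_medium below 0.1 N and linear speed of lid_medium below 0.03 m/s), for 0.2 s.
3. the large lid is seated on the large jar and released (horizontal distance between lid_large and jar_large below 0.009 m and z of lid_large in the frame of jar_large between 0.076 and 0.084 m and angle between each of lid_large, jar_large's own z axis and vertical below 0.06 rad and contact force between the fingers and lid_large below 0.1 N and linear speed of lid_large below 0.03 m/s), for 0.2 s.
At the end, for the whole second after the job is handed in: Each lid is seated on the jar of its own size: axes within 9 mm, lid height within 4 mm of resting on the rim, tilt under 0.06 rad, released and at rest; each jar is upright; jars, mug and saucers are within 40 mm of where they started (all of step 1 and all of step 2 and all of step 3 and linear speed of each of jar_small, jar_medium, jar_large below 0.02 m/s and distance of each of jar_small, jar_medium, jar_large, saucer_1, saucer_2, mug from where it was at the start of the episode below 0.04 m); the robot touches nothing.
It fails at once if a jar, the mug or a saucer is tipped by more than 0.4 rad or shifted more than 40 mm (angle between any of jar_small, jar_medium, jar_large, saucer_1, saucer_2, mug's own z axis and vertical above 0.4 rad or distance of any of jar_small, jar_medium, jar_large, saucer_1, saucer_2, mug from where it was at the start of the episode above 0.04 m).
It fails at once if a lid strikes or is pressed on a jar with more than 60 N (slammed, dropped or forced) (contact force between any of lid_small, lid_medium, lid_large and jar_small above 60 N or contact force between any of lid_small, lid_medium, lid_large and jar_medium above 60 N or contact force between any of lid_small, lid_medium, lid_large and jar_large above 60 N).
It fails at once if a lid is dropped: out of the fingers while more than 20 mm above its seat over its jar ((horizontal distance between lid_small and jar_small below 0.03 m and z of lid_small in the frame of jar_small above 0.076 m and contact force between the fingers and lid_small below 0.05 N) or (horizontal distance between lid_medium and jar_medium below 0.03 m and z of lid_medium in the frame of jar_medium above 0.088 m and contact force between the fingers and lid_medium below 0.05 N) or (horizontal distance between lid_large and jar_large below 0.03 m and z of lid_large in the frame of jar_large above 0.1 m and contact force between the fingers and lid_large below 0.05 N)).
It also fails if it takes over 96 s, if anything falls off the work surface, if the arm or the gripper's body presses on something with over 40 N, if the wrist force passes 120 N, or if a joint passes its speed limit or range.

### The arm

A 6-joint arm with a two-finger parallel gripper is mounted at the origin on the work surface. World frame = base frame: x ahead of the robot, y to its left, z up, the work surface at z = 0. Lengths are in m, angles in rad, forces in N, time in s.
With the tool pointing down it reaches from about 0.325 to 1 m from the base axis. Payload 5.1 kg.
Tool frame: the origin (TCP) lies on the centre line of the jaws, within the pads' length; the fingertips stand robot.tips_ahead ahead of it and the grasp point (between the pads) lies 6 mm ahead of it (robot.tips_ahead is the distance from the TCP to the fingertips, in m); z points along the fingers, y is the line along which they close (so a half turn about z gives the same grasp; the last joint's range is limited). The gripper opens to 85 mm and grips with 20 to 120 N. Pads are 22 mm wide; open, the fingers measure 114 mm over their backs; the gripper's body (76 mm by 85 mm) begins 54 mm behind the grasp point. The pads swing forward as they close: fully open they stand 13 mm farther back than shut.
Start: joints at [-1.348, 0.124, 1.65, -0, 1.367, -0.083], TCP at [0.196, -0.62, 0.235] pointing down, gripper open.
Joint ranges: [-2.61, 2.61], [-1.02, 2.33], [0.03, 2.71], [-1.35, 4.49], [0.32, 2.68], [-2.91, 2.91]. Speed limits (rad/s): [2.57, 2.57, 3.14, 3.14, 3.14, 3.14].

### API

Orientations are given as a rotation vector (axis times angle).
In Python, from bench import robot gives the robot as it stands.
- The arm moves only by the tool step_arm, never from a script. Its argument "steps" is a list of rows, each a list of 3 entries, a list of its own where there are three numbers: the shift along the world's x, y, z in cm, then the turn, a rotation vector about the world's x, y, z in degrees, then the closure, from 0 (fully open) to 1 (shut). In form: [[[tx, ty, tz], [rx, ry, rz], gripper], ...]. A call has 1 to 20 rows; each row shifts and turns the commanded pose from where the row before left it; what a row does not reach is not made up. A row lasts 1/8 s, in which the tool goes at most 62.5 mm and 10.7 degrees, less where a joint would pass 70% of its speed; a pose out of reach is approached as far as the arm can. A call with a gripper value outside its range is refused whole. The fingers move at their own pace and stop on an object; "newtons" is the grip in N (left out, the last holds). Time passes only in rows, so rows that do not move let the fingers close. It gives the time, the measured TCP pose, the force, the opening and the grip force at its end, in the units of the state.
- robot.get_obs(): the state, without advancing time (a new reading comes with each control period).
- robot.grab_frame(name): name is "scene" or "top" or "wrist"; returns the picture (400x640x3 uint8, red, green, blue); there is no depth.
- robot.calibration(name): a dict with "vertical_fov" (degrees; the focal length in pixels is half the picture's height over the tangent of half this angle, whatever the lens; pixels are square), "cx", "cy" (the principal point, pixels), "world_to_cam" (4x4, takes a point from world to camera coordinates). Camera axes: x right, y up, looking along -z (the intrinsics and any distortion apply to the point x, -y, -z); pixel columns grow to the right and rows downward; lengths in m; the calibration is good to about 2 mm. A picture is of the moment at which its call begins: read the wrist's pose just before it. calibration takes no time and is no camera call; for the wrist camera it gives the pose at the moment of the call.
- robot.hand_in(): hands the job in; it is judged then, once.
The state is a dict: "clock": time; "joint_positions": joint angles; "joint_velocities": joint speeds; "effort": joint torques, N m; "ee_pos": TCP position; "tool_rot": TCP orientation; "contact_force": force on the tool from outside, world axes, zero at the start; "ft_torque": the same for the moment, N m; "gripper_width": opening from 0.0 (shut) to 1.0 (fully open); "grasp_force": force on a finger pad.
Only numpy, scipy, OpenCV 4.12 (cv2) and the standard library are available. Lean on these libraries where they do the work, as an engineer would, in place of code of your own. Each camera call takes 0.05 s, during which the arm holds its last target. There are 200 camera calls.

## Working session

There is one attempt and no reset: what is moved stays moved. The work goes in short steps, Python scripts to look and compute and a tool call to move; the robot and the scene stay as the last step left them, time stands still between calls to the robot, and variables do not carry over. Pictures are saved under pics/ and viewed, at most 14 in all, crops included, and the job is handed in when it is done.

Besides the shell and the picture viewer there is one more tool, called after "Request:" as name(argument=value, ...) on one line, values as JSON. step_arm: Moves the arm, as the interface text tells. Its arguments: {"type":"object","properties":{"steps":{"type":"array"},"newtons":{"type":"number"}},"required":["steps"]}

```bash
mkdir -p pics; python3 - <<'E'
from bench import robot
import cv2
print(robot.tips_ahead, robot.get_obs())
for n in("top","scene"):
    c=robot.calibration(n);print(n,c)
    cv2.imwrite(f"pics/{n}0.png",cv2.cvtColor(robot.grab_frame(n),cv2.COLOR_RGB2BGR))
print(robot.calibration("wrist"))
E
```

```text
0.025 {'clock': 0.0, 'joint_positions': array([-1.34758895e+00,  1.24538539e-01,  1.65168823e+00, -1.99526285e-05,
        1.36749352e+00, -8.25964945e-02]), 'joint_velocities': array([ 2.61918636e-03, -1.77557470e-03, -2.32566753e-03, -8.85313690e-05,
       -1.31722029e-03, -1.60898880e-03]), 'effort': array([-3.33774287e-04, -4.23615646e+01, -3.65454090e+01, -1.05586653e-04,
        7.09054264e-03,  4.07468406e-06]), 'ee_pos': array([ 0.19552312, -0.6192577 ,  0.23342296]), 'tool_rot': array([-3.10284326e+00, -4.78169316e-01,  2.65206802e-04]), 'contact_force': array([-1.03147971,  0.12075924, -0.07841705]), 'ft_torque': array([-0.02350399, -0.01762578,  0.00845789]), 'grasp_force': 0.0, 'gripper_width': 1.0015097123824617}
top {'vertical_fov': 51.54583579103131, 'cx': 314.0402884198803, 'cy': 187.94950995760271, 'world_to_cam': array([[ 0.01535325, -0.99987231,  0.00443207, -0.00701471],
       [ 0.97972905,  0.01592911,  0.1996929 , -0.49016385],
       [-0.199738  ,  0.0012763 ,  0.97984851, -0.90596622],
       [ 0.        ,  0.        ,  0.        ,  1.        ]])}
scene {'vertical_fov': 55.52163334160368, 'cx': 315.20573679218154, 'cy': 201.1033457439088, 'world_to_cam': array([[-1.32309766e-01,  9.91207564e-01, -1.30056558e-03,
         4.00945135e-02],
       [-6.86467684e-01, -9.06853874e-02,  7.21483388e-01,
         2.98030562e-01],
       [ 7.15021849e-01,  9.63520941e-02,  6.92430523e-01,
        -1.39657410e+00],
       [ 0.00000000e+00,  0.00000000e+00,  0.00000000e+00,
         1.00000000e+00]])}
{'vertical_fov': 58.82289446572927, 'cx': 311.0995974778479, 'cy': 200.47638503071747, 'world_to_cam': array([[ 0.30040563, -0.95380975, -0.00185062, -0.6489634 ],
       [ 0.91250665,  0.28796079, -0.29053433,  0.03761313],
       [ 0.27764738,  0.08558945,  0.95686278, -0.37983664],
       [ 0.        ,  0.        ,  0.        ,  1.        ]])}
```

View pics/top0.png

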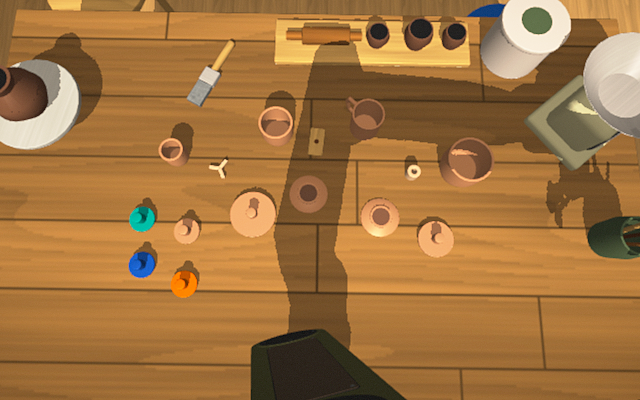

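View pics/scene0.png

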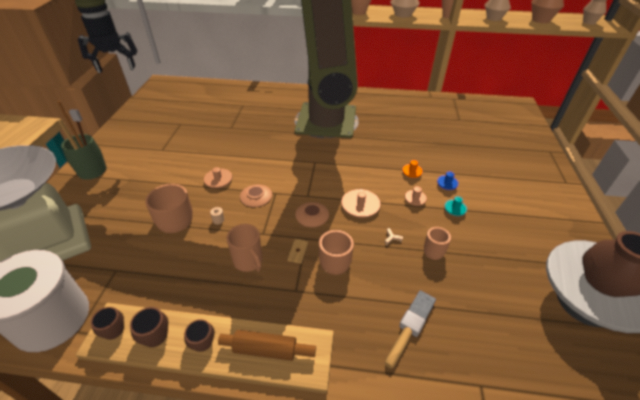

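The candidates in the top view are:
- **Lids:** the pinkish knobbed discs are at (187,230), smallest, (436,238), medium, and (253,213), largest. The turquoise (142,217), blue (141,264) and orange (184,284) ones are decoys.
- **Saucers:** the knobless ones are at (309,194) and (380,217).
- **Jars:** these are at (173,152), (276,125) and (467,161). The mug, with its handle, is at (367,117).

I'll overlay model circles on an enlarged crop to confirm.

```bash
cat > h.py <<'E'
import numpy as np,cv2
from bench import robot
def K(c,H=400):
    f=H/2/np.tan(np.radians(c["vertical_fov"]/2)); return f
def proj(c,P):
    P=np.atleast_2d(P);q=P@c["world_to_cam"][:3,:3].T+c["world_to_cam"][:3,3];f=K(c)
    return np.c_[c["cx"]+f*q[:,0]/-q[:,2], c["cy"]-f*q[:,1]/-q[:,2]]
def back(c,uv,z):
    R=c["world_to_cam"][:3,:3];t=c["world_to_cam"][:3,3];f=K(c)
    d=R.T@np.array([(uv[0]-c["cx"])/f,-(uv[1]-c["cy"])/f,-1.]);o=-R.T@t
    return o+d*(z-o[2])/d[2]
def circ(x,y,z,r,n=60):
    a=np.linspace(0,2*np.pi,n);return np.c_[x+r*np.cos(a),y+r*np.sin(a),0*a+z]
def draw(im,c,crs,s,off):
    for (x,y,z,r,col) in crs:
        p=((proj(c,circ(x,y,z,r))-off+.5)*s-.5)
        cv2.polylines(im,[np.round(p*8).astype(np.int32)],True,col,1,cv2.LINE_AA,3)
E
python3 - <<'E'
from h import *
c=robot.calibration("top");im=cv2.imread("pics/top0.png")
x0,y0,w,h=120,90,400,190
crop=cv2.resize(im[y0:y0+h,x0:x0+w],None,fx=2,fy=2,interpolation=cv2.INTER_CUBIC)
I={"lS":((187,230),.015,.03),"lM":((435.5,238.5),.015,.042),"lL":((252.5,214),.015,.054),
"jS":((172.5,149),.064,.028),"jM":((276.5,123),.076,.04),"jL":((468,156),.088,.052)}
for k,(uv,z,r) in I.items():
    p=back(c,uv,z);print(k,p.round(4))
    L=[(p[0],p[1],z,r,(0,255,0))]
    if k[0]=="l":L.append((p[0],p[1],.045,.012,(255,255,0)))
    else: L.append((p[0],p[1],z,r-.006,(255,255,0)))
    draw(crop,c,L,2,np.array([x0,y0]))
cv2.imwrite("pics/ov.png",crop)
E
```

```text
lS [0.392  0.2964 0.015 ]
lM [ 0.3813 -0.2849  0.015 ]
lL [0.4322 0.1449 0.015 ]
jS [0.5738 0.3293 0.064 ]
jM [0.6368 0.09   0.076 ]
jL [ 0.5614 -0.3446  0.088 ]
```

View pics/ov.png

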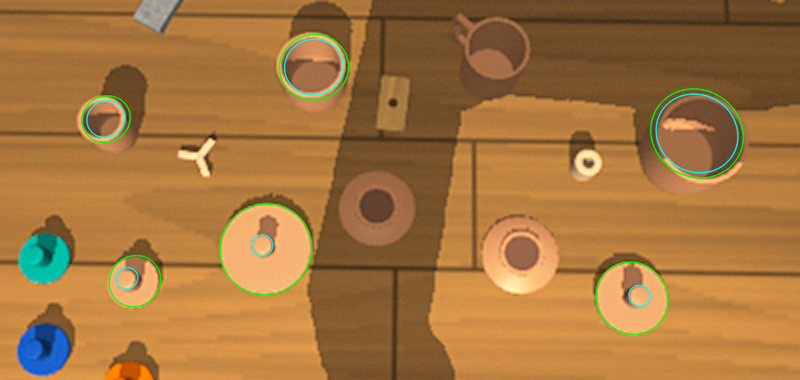

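The overlay confirms sizes and identities: at 2x the small lid is at (135,281), the medium at (632,298) and the large at (266,249), and each fits its own model circle. The jar rims still need a close check. I'll move above the small lid.

Request:
step_arm(steps=[[[2.9,4,0],[0,0,0],0.4],[[2.9,4,0],[0,0,0],0.4],[[2.9,4,0],[0,0,0],0.4],[[2.9,4,0],[0,0,0],0.4],[[2.9,4,0],[0,0,0],0.4],[[2.9,4,0],[0,0,0],0.4],[[2.9,4,0],[0,0,0],0.4],[[2.9,4,0],[0,0,0],0.4],[[0.2,5,0],[0,0,0],0.4],[[0.2,5,0],[0,0,0],0.4],[[0.2,5,0],[0,0,0],0.4],[[0.2,5,0],[0,0,0],0.4],[[0.2,5,0],[0,0,0],0.4],[[0.2,5,0],[0,0,0],0.4],[[-0.8,4.9,0],[0,0,0],0.4],[[-0.8,4.9,0],[0,0,0],0.4],[[-0.8,4.9,0],[0,0,0],0.4],[[-0.8,4.9,0],[0,0,0],0.4],[[-0.8,5,0],[0,0,0],0.4],[[-0.8,5,0],[0,0,0],0.4]], newtons=30)

```text
clock: 2.6
ee_pos: [0.3909, 0.2977, 0.2344]
tool_rot: [3.105, 0.479, -0.0]
contact_force: [0.4, 0.0, 1.1]
gripper_width: 0.599
grasp_force: 0.0
```

Request:
step_arm(steps=[[[0,0,0],[0,0,0],0.4],[[0,0,0],[0,0,0],0.4]])

```text
clock: 2.85
ee_pos: [0.3914, 0.2959, 0.2342]
tool_rot: [3.104, 0.479, -0.001]
contact_force: [-0.6, -0.5, -0.5]
gripper_width: 0.598
grasp_force: 0.0
```

```bash
cat >> h.py <<'E'
def snap(name,crs,view="wrist",s=1.25):
    c=robot.calibration(view);im=cv2.cvtColor(robot.grab_frame(view),cv2.COLOR_RGB2BGR)
    cv2.imwrite(f"pics/{name}_raw.png",im); np.save(f"pics/{name}_c.npy",c,allow_pickle=True)
    im=cv2.resize(im,None,fx=s,fy=s,interpolation=cv2.INTER_CUBIC)
    draw(im,c,crs,s,np.zeros(2)); cv2.imwrite(f"pics/{name}.png",im)
    o=robot.get_obs();print(o["clock"],o["ee_pos"],o["tool_rot"],o["gripper_width"],o["grasp_force"])
E
python3 - <<'E'
from h import *
snap("w1",[(.392,.2964,.015,.03,(0,255,0)),(.392,.2964,.045,.012,(255,255,0)),(.5738,.3293,.064,.028,(0,255,0))])
E
```

```text
2.9 [0.39160417 0.29543756 0.23428852] [ 3.10443586e+00  4.77500815e-01 -9.89864570e-04] 0.6015379497729273 0.0
```

View pics/w1.png

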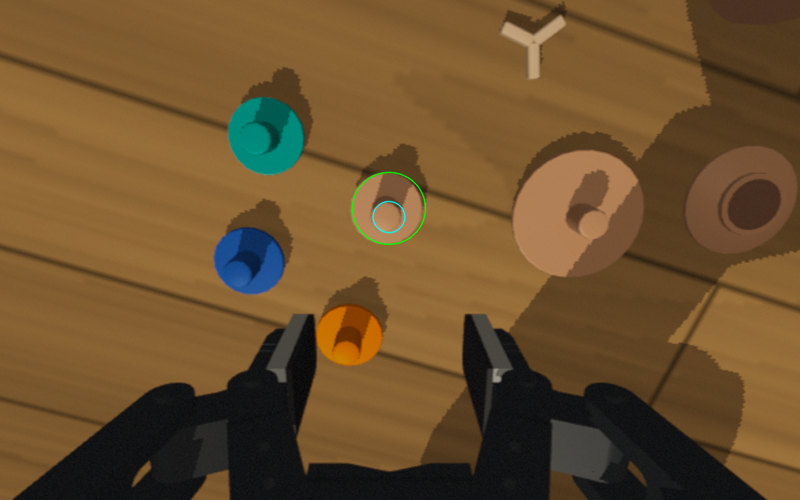

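The wrist view shows the pinkish small lid at (389,208), matching my overlay to about 1 px. The blue, orange and turquoise lids lie apart from it. Descending.

Request:
step_arm(steps=[[[0,0.1,-4],[0,0,0],0.4],[[0,0,-4],[0,0,0],0.4],[[0,0,-4],[0,0,0],0.4],[[0,0,-3],[0,0,0],0.4],[[0,0,-2],[0,0,0],0.4],[[0,0,-1],[0,0,0],0.4],[[0,0,-0.7],[0,0,0],0.4],[[0,0,0],[0,0,0],0.4],[[0,0,0],[0,0,0],0.4]])

```text
clock: 4.03
ee_pos: [0.3923, 0.2975, 0.0486]
tool_rot: [-3.104, -0.478, -0.002]
contact_force: [-0.6, 0.6, 0.7]
gripper_width: 0.601
grasp_force: 0.0
```

```bash
python3 - <<'E'
from h import *
snap("w2",[(.392,.2964,.015,.03,(0,255,0)),(.392,.2964,.045,.012,(255,255,0))])
E
```

```text
4.075 [0.39224838 0.2975024  0.04862313] [-3.10433264e+00 -4.78398182e-01 -2.42968157e-03] 0.596115358577469 0.0
```

View pics/w2.png

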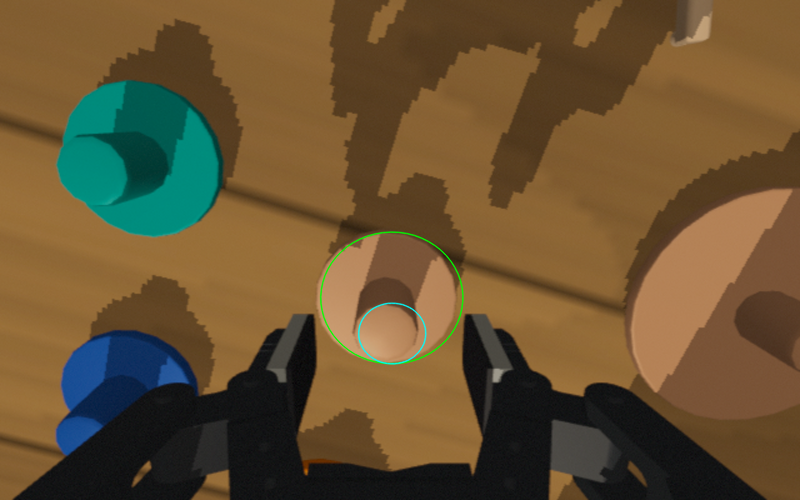

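The knob is at (387,333), centred between the pads within about 1 mm. Closing and lifting.

Request:
step_arm(steps=[[[0,0,0],[0,0,0],0.6],[[0,0,0],[0,0,0],0.7],[[0,0,0],[0,0,0],0.8],[[0,0,0],[0,0,0],1],[[0,0,0],[0,0,0],1],[[0,0,0],[0,0,0],1],[[0,0,0],[0,0,0],1]], newtons=40)

```text
clock: 4.95
ee_pos: [0.3934, 0.2991, 0.0503]
tool_rot: [-3.102, -0.478, -0.007]
contact_force: [-1.7, 2.9, 8.6]
gripper_width: 0.001
grasp_force: 4.5
```

Request:
step_arm(steps=[[[0,0,0.5],[0,0,0],1],[[0,0,1.5],[0,0,0],1],[[0,0,3],[0,0,0],1],[[0,0,4],[0,0,0],1],[[0,0,4],[0,0,0],1],[[0,0,2],[0,0,0],1],[[2,0.5,0],[0,0,0],1],[[3,0.5,0],[0,0,0],1],[[0,0,0],[0,0,0],1],[[0,0,0],[0,0,0],1]])

```text
clock: 6.2
ee_pos: [0.4409, 0.3068, 0.1968]
tool_rot: [3.104, 0.478, -0.003]
contact_force: [-0.2, -1.0, -0.0]
gripper_width: 0.002
grasp_force: 0.0
```

```bash
python3 - <<'E'
from h import *
o=robot.get_obs();x,y,z=o["ee_pos"]
snap("w3",[(.5738,.3293,.064,.028,(0,255,0)),(.5738,.3293,.064,.022,(0,255,0)),(x,y,z-.0326,.03,(255,255,0)),(x,y,z-.0026,.012,(255,255,0))])
E
```

```text
6.25 [0.4407567  0.30683382 0.19697021] [ 3.10435271e+00  4.78558464e-01 -2.64675474e-03] 0.002399360830732783 0.0
```

View pics/w3.png

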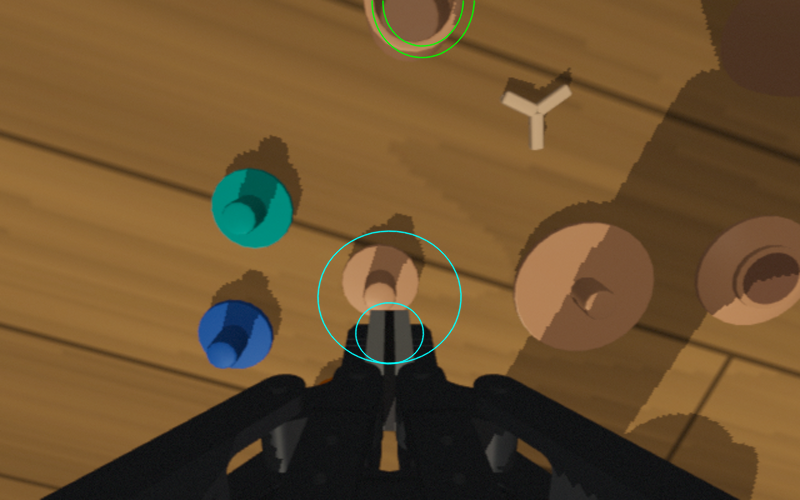

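The grip missed: the fingers shut at (390,310) and the lid stayed on the table at (380,280). I'll measure where the lid is now and how the fingertips sit relative to the TCP.

```bash
python3 - <<'E'
from h import *
c=np.load("pics/w3_c.npy",allow_pickle=True).item()
print("lid disc",back(c,(380/1.25,280/1.25),.015),"knob",back(c,(380/1.25,295/1.25),.045))
e=np.array([.44076,.30683,.19697])
for d in (0,.006,.012,.025): print(d,proj(c,e-[0,0,d])*1.25)
R=c["world_to_cam"][:3,:3];cam=-R.T@c["world_to_cam"][:3,3];print(cam-e,-R[2],R[0])
im=cv2.imread("pics/w3_raw.png");cv2.imwrite("pics/w3z.png",cv2.resize(im[200:340,230:400],None,fx=4,fy=4,interpolation=cv2.INTER_CUBIC))
E
```

```text
lid disc [0.39311979 0.29890552 0.015     ] knob [0.39334701 0.29838781 0.045     ]
0 [[388.75602652 337.29846659]]
0.006 [[388.75344054 329.35346493]]
0.012 [[388.75103288 321.95630594]]
0.025 [[388.74634622 307.5573133 ]]
[0.07088902 0.02233225 0.13926967] [-0.27915963 -0.08829077 -0.9561771 ] [ 3.00269067e-01 -9.53854453e-01  4.11581403e-04]
```

View pics/w3z.png

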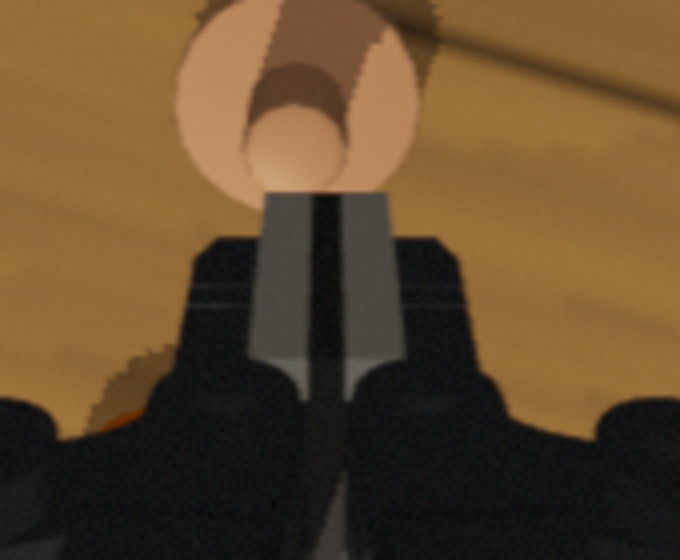

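The pad spacing in the image and the upward contact force when shutting both put the fingertips only about 5 mm ahead of the reported TCP, not 25 mm. The fingers therefore shut on top of the knob. I'll go back over the lid, now at (0.3932, 0.2986), and grip about 20 mm lower, watching the force.

Request:
step_arm(steps=[[[-2.4,-0.4,0],[0,0,0],0.4],[[-2.4,-0.4,0],[0,0,0],0.4],[[0,0,-4],[0,0,0],0.4],[[0,0,-4],[0,0,0],0.4],[[0,0,-3],[0,0,0],0.4],[[0,0,-2],[0,0,0],0.4],[[0,0,-1.5],[0,0,0],0.4],[[0,0,-1],[0,0,0],0.4],[[0,0,-0.5],[0,0,0],0.4],[[0,0,-0.4],[0,0,0],0.4],[[0,0,0],[0,0,0],0.4]])

```text
clock: 7.62
ee_pos: [0.3938, 0.2993, 0.0339]
tool_rot: [-3.105, -0.478, -0.0]
contact_force: [-0.2, 0.8, 1.0]
gripper_width: 0.599
grasp_force: 0.0
```

```bash
python3 - <<'E'
from h import *
print(robot.tips_ahead,robot.get_obs()["contact_force"])
snap("w4",[(.3932,.2986,.015,.03,(0,255,0)),(.3932,.2986,.045,.012,(255,255,0))])
E
```

```text
0.025 [-0.22544545  0.76688494  0.959896  ]
7.675 [0.39393917 0.29930774 0.03409135] [-3.10471032e+00 -4.78450737e-01 -9.83714069e-04] 0.6019626860465652 0.0
```

View pics/w4.png

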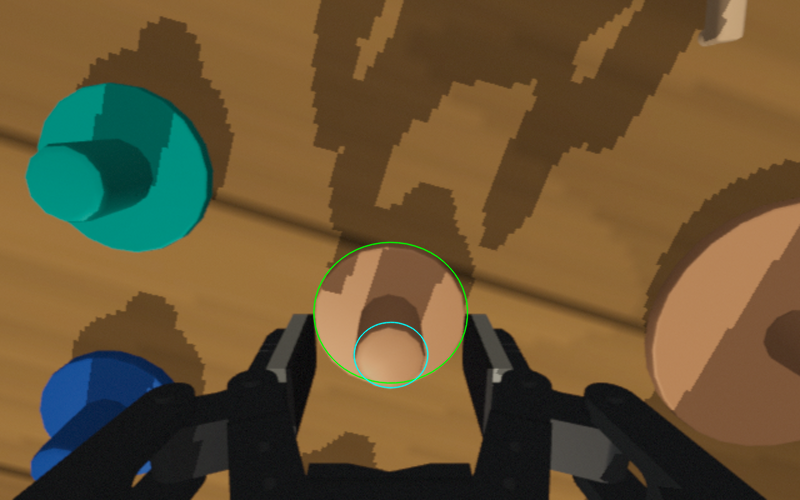

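The lid sits centred under the jaws, with the knob at (390,353), and there is no contact yet. I'll drop 5 mm more and close gently.

Request:
step_arm(steps=[[[0,0,-0.5],[0,0,0],0.4],[[0,0,0],[0,0,0],0.55],[[0,0,0],[0,0,0],0.65],[[0,0,0],[0,0,0],0.75],[[0,0,0],[0,0,0],1],[[0,0,0],[0,0,0],1],[[0,0,0],[0,0,0],1]], newtons=30)

```text
clock: 8.55
ee_pos: [0.3939, 0.2993, 0.0289]
tool_rot: [-3.105, -0.478, -0.001]
contact_force: [0.1, 0.2, 1.9]
gripper_width: 0.263
grasp_force: 29.5
```

Request:
step_arm(steps=[[[0,0,0.5],[0,0,0],1],[[0,0,1.5],[0,0,0],1],[[0,0,3],[0,0,0],1],[[0,0,4],[0,0,0],1],[[0,0,4],[0,0,0],1],[[1,0,1],[0,0,0],1],[[3,0.5,0],[0,0,0],1],[[3,0.5,0],[0,0,0],1],[[2,0,0],[0,0,0],1],[[1,0,0],[0,0,0],1],[[0,0,0],[0,0,0],1],[[0,0,0],[0,0,0],1]])

```text
clock: 10.05
ee_pos: [0.493, 0.3091, 0.1685]
tool_rot: [3.105, 0.479, -0.001]
contact_force: [0.1, 0.3, -0.4]
gripper_width: 0.271
grasp_force: 29.4
```

```bash
python3 - <<'E'
from h import *
o=robot.get_obs();x,y,z=o["ee_pos"]
snap("w5",[(.5738,.3293,.064,.028,(0,255,0)),(.5738,.3293,.064,.022,(0,255,0)),(x,y,z-.0289+.015,.03,(255,255,0)),(x,y,z-.0289+.045,.012,(255,255,0))])
E
```

```text
10.1 [0.49294649 0.30911322 0.16858904] [ 3.10477933e+00  4.79104671e-01 -7.84544752e-04] 0.2632093711938082 29.442544793710113
```

View pics/w5.png

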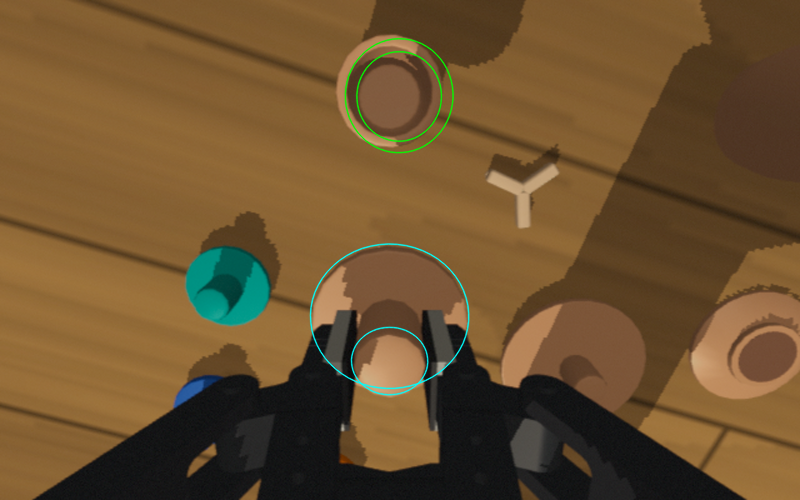

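The held lid matches the cyan overlay, so it is level and centred on the TCP. The small jar's rim centre is really at (391,92), about 8 px left of the estimate.

```bash
python3 - <<'E'
from h import *
c=np.load("pics/w5_c.npy",allow_pickle=True).item()
p=back(c,(391/1.25,92/1.25),.064);print(p)
im=cv2.imread("pics/w5_raw.png");x0,y0=240,0
z=cv2.resize(im[0:140,240:400],None,fx=4,fy=4,interpolation=cv2.INTER_CUBIC)
draw(z,c,[(p[0],p[1],.064,.028,(0,255,0)),(p[0],p[1],.064,.022,(255,255,0))],4,np.array([x0,y0]))
cv2.imwrite("pics/w5z.png",z)
E
```

```text
[0.57499584 0.33379673 0.064     ]
```

View pics/w5z.png

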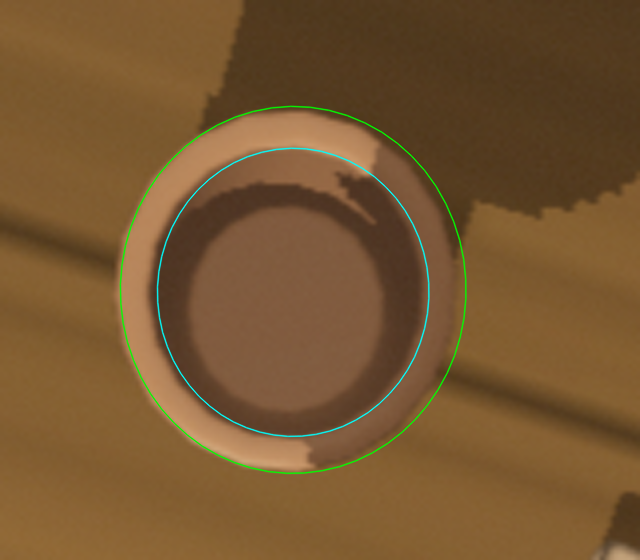

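Request:
step_arm(steps=[[[2.2,0.7,0],[0,0,0],1],[[2.5,0.8,0],[0,0,0],1],[[2.3,0.7,0],[0,0,0],1],[[1.2,0.3,0],[0,0,0],1],[[0,0,-2.5],[0,0,0],1],[[0,0,-2.5],[0,0,0],1],[[0,0,-1],[0,0,0],1],[[0,0,-0.8],[0,0,0],1],[[0,0,0],[0,0,0],1],[[0,0,0],[0,0,0],1],[[0,0,0],[0,0,0],1]])

```text
clock: 11.48
ee_pos: [0.5762, 0.3344, 0.1018]
tool_rot: [-3.104, -0.478, -0.002]
contact_force: [0.2, -0.4, -0.9]
gripper_width: 0.267
grasp_force: 29.4
```

Request:
step_arm(steps=[[[-0.15,0,-0.4],[0,0,0],1],[[0,0,-0.4],[0,0,0],1],[[0,0,-0.3],[0,0,0],1],[[0,0,-0.2],[0,0,0],1],[[0,0,-0.1],[0,0,0],1],[[0,0,-0.1],[0,0,0],1],[[0,0,0],[0,0,0],1]])

```text
clock: 12.35
ee_pos: [0.5742, 0.3342, 0.0857]
tool_rot: [-3.105, -0.478, -0.0]
contact_force: [0.0, 0.3, -1.3]
gripper_width: 0.267
grasp_force: 29.4
```

Request:
step_arm(steps=[[[0,0,-0.1],[0,0,0],1],[[0,0,-0.05],[0,0,0],1],[[0,0,0],[0,0,0],1]])

```text
clock: 12.72
ee_pos: [0.5744, 0.3343, 0.085]
tool_rot: [-3.105, -0.479, -0.001]
contact_force: [-1.3, -0.9, 4.0]
gripper_width: 0.27
grasp_force: 29.8
```

The lid is touching with 4 N at exactly the expected height. Releasing.

Request:
step_arm(steps=[[[0,0,0],[0,0,0],0.7],[[0,0,0],[0,0,0],0.6],[[0,0,0],[0,0,0],0.5],[[0,0,0],[0,0,0],0.4],[[0,0,0],[0,0,0],0.4],[[0,0,1],[0,0,0],0.4],[[0,0,3],[0,0,0],0.4],[[0,0,4],[0,0,0],0.4],[[-1,0,4],[0,0,0],0.4],[[-3,-1,2],[0,0,0],0.4],[[-3,-1,1],[0,0,0],0.4],[[0,0,0],[0,0,0],0.4]])

```text
clock: 14.22
ee_pos: [0.5036, 0.3143, 0.2367]
tool_rot: [-3.104, -0.479, -0.005]
contact_force: [-0.2, -0.6, -0.4]
gripper_width: 0.599
grasp_force: 0.0
```

```bash
python3 - <<'E'
from h import *
snap("w6",[(.5744,.3343,.071,.03,(0,255,0)),(.5744,.3343,.101,.012,(255,255,0))])
E
```

```text
14.275 [0.50414739 0.31429475 0.2357395 ] [-3.10410581 -0.478929   -0.00409371] 0.5982627008141082 0.0
```

View pics/w6.png

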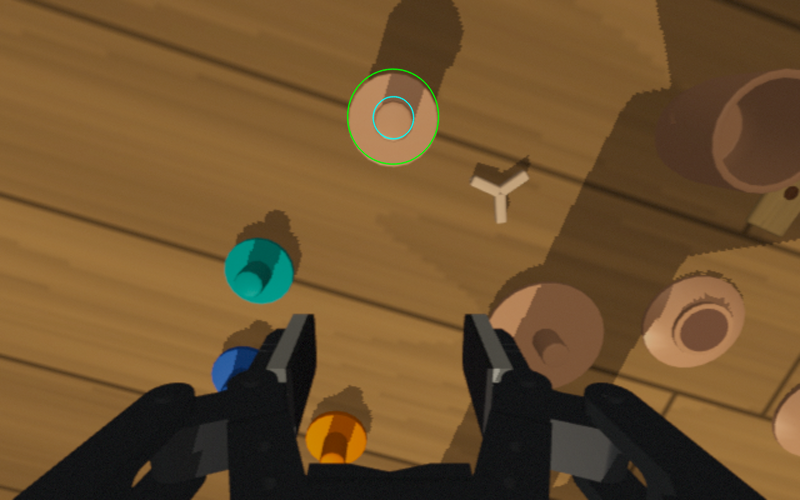

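The small lid is seated flat on its jar, with the disc at (393,117) matching the seated model. The next stop is a viewpoint for the medium jar, then the medium lid. I'll fit the circles numerically.

Request:
step_arm(steps=[[[1,-5,0],[0,0,0],0.4],[[1,-5,0],[0,0,0],0.4],[[1,-5,0],[0,0,0],0.4],[[1,-5,0],[0,0,0],0.4],[[1,-5,0],[0,0,0],0.4],[[0,0,0],[0,0,0],0.4],[[0,0,0],[0,0,0],0.4]])

```text
clock: 15.15
ee_pos: [0.5545, 0.0642, 0.2338]
tool_rot: [-3.105, -0.477, 0.001]
contact_force: [0.3, 0.2, -0.6]
gripper_width: 0.603
grasp_force: 0.0
```

```bash
cat >> h.py <<'E'
from scipy.ndimage import map_coordinates
from scipy.optimize import minimize
def fit(raw,c,x,y,parts,span=.012):
    "parts: (z,r) circles; maximise colour gradient along the projected circles"
    im=cv2.GaussianBlur(raw.astype(np.float32),(0,0),1.2)
    g=sum(np.hypot(cv2.Sobel(im[...,k],-1,1,0),cv2.Sobel(im[...,k],-1,0,1)) for k in range(3))
    g=np.minimum(g,np.percentile(g,97))
    def sc(p):
        s=0
        for z,r in parts:
            q=proj(c,circ(p[0],p[1],z,r,120));s-=np.mean(map_coordinates(g,[q[:,1],q[:,0]],order=1,mode="constant"))
        return s/len(parts)
    gr=[(sc((x+a,y+b)),x+a,y+b) for a in np.arange(-span,span,.001) for b in np.arange(-span,span,.001)]
    b=min(gr);r=minimize(sc,b[1:],method="Nelder-Mead",options=dict(initial_simplex=[[b[1],b[2]],[b[1]+.001,b[2]],[b[1],b[2]+.001]]))
    return r.x.round(4),round(-r.fun,1),round(-np.median([q[0] for q in gr]),1)
def fitpic(name,*a,**k):
    return fit(cv2.imread(f"pics/{name}_raw.png"),np.load(f"pics/{name}_c.npy",allow_pickle=True).item(),*a,**k)
E
python3 - <<'E'
from h import *
print("test jS",fitpic("w5",.5738,.3293,[(.064,.028),(.064,.022)]))
print("test lS",fitpic("w4",.392,.2964,[(.015,.03),(.045,.012)]))
snap("w7",[])
print("jM",fitpic("w7",.6368,.09,[(.076,.04),(.076,.034)]))
print("lL",fitpic("w6",.4322,.1449,[(.015,.054),(.045,.012)]))
print("jM",fitpic("w6",.6368,.09,[(.076,.04),(.076,.034)]))
E
```

```text
test jS (array([0.5745, 0.3347]), np.float64(223.7), np.float32(74.9))
test lS (array([0.3915, 0.2986]), np.float64(180.5), np.float32(56.1))
15.2 [0.55430781 0.06480233 0.2338903 ] [-3.10434662e+00 -4.79108076e-01  8.46394516e-04] 0.6015399643032263 0.0
jM (array([0.6403, 0.0934]), np.float64(210.2), np.float32(75.9))
lL (array([0.4331, 0.1459]), np.float64(111.1), np.float32(53.3))
jM (array([0.6403, 0.0931]), np.float64(87.8), np.float32(31.2))
```

The fit reproduces the known small jar and lid. The medium jar is at (0.6403, 0.0933). Moving to the medium lid.

Request:
step_arm(steps=[[[-2.1,-4.4,0],[0,0,0],0.4],[[-2.1,-4.4,0],[0,0,0],0.4],[[-2.1,-4.4,0],[0,0,0],0.4],[[-2.1,-4.4,0],[0,0,0],0.4],[[-2.1,-4.4,0],[0,0,0],0.4],[[-2.1,-4.4,0],[0,0,0],0.4],[[-2.1,-4.4,0],[0,0,0],0.4],[[-2.1,-4.2,0],[0,0,0],0.4],[[0,0,-4],[0,0,0],0.4],[[0,0,-4],[0,0,0],0.4],[[0,0,0],[0,0,0],0.4],[[0,0,0],[0,0,0],0.4]])

```text
clock: 16.7
ee_pos: [0.3873, -0.2858, 0.1558]
tool_rot: [3.103, 0.481, 0.002]
contact_force: [-0.2, -0.9, 1.1]
gripper_width: 0.598
grasp_force: 0.0
```

```bash
python3 - <<'E'
from h import *
snap("w8",[])
print("lM",fitpic("w8",.3813,-.2849,[(.015,.042),(.045,.012)]),fitpic("w8",.3813,-.2849,[(.015,.042)]))
E
```

```text
16.75 [ 0.38757689 -0.28620152  0.15646383] [3.10199831 0.48015624 0.00338581] 0.6007418803738047 0.0
lM (array([ 0.3817, -0.2853]), np.float64(157.7), np.float32(44.1)) (array([ 0.3817, -0.2852]), np.float64(194.5), np.float32(46.1))
```

Request:
step_arm(steps=[[[-0.6,0.1,-3],[0,0,0],0.4],[[0,0,-4],[0,0,0],0.4],[[0,0,-2],[0,0,0],0.4],[[0,0,-1.5],[0,0,0],0.4],[[0,0,-1],[0,0,0],0.4],[[0,0,-0.7],[0,0,0],0.4],[[0,0,-0.5],[0,0,0],0.4],[[0,0,0],[0,0,0],0.4],[[0,0,0],[0,0,0],0.4]])

```text
clock: 17.88
ee_pos: [0.3804, -0.2851, 0.0276]
tool_rot: [3.104, 0.478, 0.001]
contact_force: [-0.6, 0.1, -0.6]
gripper_width: 0.599
grasp_force: 0.0
```

```bash
python3 - <<'E'
from h import *
snap("w9",[])
print("lM",fitpic("w9",.3813,-.2849,[(.015,.042),(.045,.012)]),fitpic("w9",.3813,-.2849,[(.045,.012)]))
E
```

```text
17.925 [ 0.38042705 -0.28509839  0.02765967] [3.10426117e+00 4.78375052e-01 8.35923685e-04] 0.5976339383814817 0.0
lM (array([ 0.3812, -0.2854]), np.float64(144.5), np.float32(53.9)) (array([ 0.381 , -0.2853]), np.float64(132.3), np.float32(45.0))
```

Aligned to under 1 mm. Gripping the medium lid and lifting it.

Request:
step_arm(steps=[[[0.05,0,0.1],[0,0,0],0.55],[[0,0,0],[0,0,0],0.65],[[0,0,0],[0,0,0],0.75],[[0,0,0],[0,0,0],1],[[0,0,0],[0,0,0],1],[[0,0,0],[0,0,0],1]], newtons=40)

```text
clock: 18.68
ee_pos: [0.3809, -0.285, 0.0286]
tool_rot: [3.105, 0.478, 0.0]
contact_force: [-1.3, 1.8, 5.2]
gripper_width: 0.264
grasp_force: 39.5
```

Request:
step_arm(steps=[[[0,0,0.5],[0,0,0],1],[[0,0,1.5],[0,0,0],1],[[0,0,3],[0,0,0],1],[[0,0,4],[0,0,0],1],[[0,0,4],[0,0,0],1],[[0,0,3],[0,0,0],1],[[1,2,0],[0,0,0],1],[[2,4.4,0],[0,0,0],1],[[2.1,4.4,0],[0,0,0],1],[[2.1,4.4,0],[0,0,0],1],[[2.1,4.4,0],[0,0,0],1],[[2.1,4.4,0],[0,0,0],1],[[2.1,4.4,0],[0,0,0],1],[[2,4.2,0],[0,0,0],1],[[1,2.4,0],[0,0,0],1],[[0,0,0],[0,0,0],1],[[0,0,0],[0,0,0],1]])

```text
clock: 20.8
ee_pos: [0.5453, 0.0647, 0.1884]
tool_rot: [3.105, 0.478, -0.0]
contact_force: [-0.5, -0.2, -1.7]
gripper_width: 0.262
grasp_force: 39.5
```

```bash
python3 - <<'E'
from h import *
x,y,z=robot.get_obs()["ee_pos"];z0=z-.0286
snap("w10",[(.6403,.0933,.076,.04,(0,255,0)),(.6403,.0933,.076,.034,(0,255,0)),(x,y,z0+.015,.042,(255,255,0)),(x,y,z0+.045,.012,(255,255,0))])
print("jM",fitpic("w10",.6403,.0933,[(.076,.04),(.076,.034)]))
print("lid held - tcp",fitpic("w10",x,y,[(z0+.015,.042)])[0]-[x,y])
E
```

```text
20.85 [0.54526952 0.06444428 0.18833375] [ 3.10484705e+00  4.77329241e-01 -3.29352450e-04] 0.26038958655758626 39.52860790217528
jM (array([0.6405, 0.0934]), np.float64(156.4), np.float32(53.3))
lid held - tcp [ 0.00048267 -0.00012903]
```

View pics/w10.png

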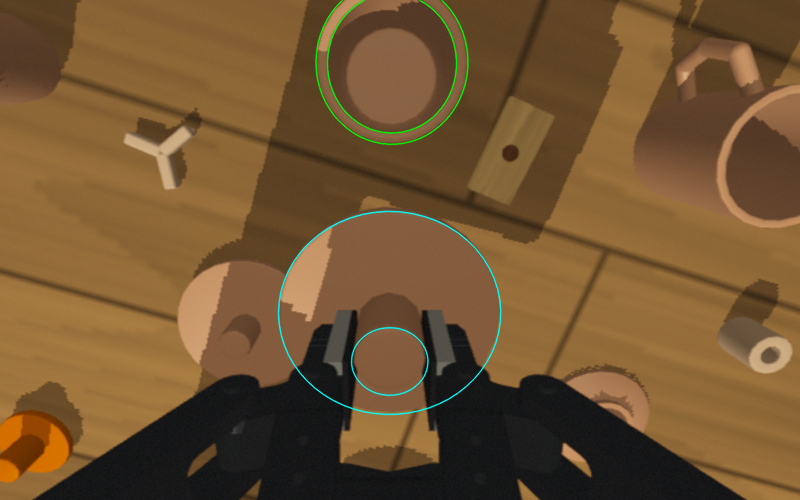

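The held medium lid is level and on its model at (390,312), and the jar rim at (392,63) fits the circle. Moving over the jar.

Request:
step_arm(steps=[[[2.4,0.7,0],[0,0,0],1],[[3,0.9,0],[0,0,0],1],[[2.6,0.8,0],[0,0,0],1],[[1.4,0.5,0],[0,0,0],1],[[0,0,-2.5],[0,0,0],1],[[0,0,-2.5],[0,0,0],1],[[0,0,-1.7],[0,0,0],1],[[0,0,-1],[0,0,0],1],[[0,0,-0.3],[0,0,0],1],[[0,0,0],[0,0,0],1],[[0,0,0],[0,0,0],1]])

```text
clock: 22.22
ee_pos: [0.6403, 0.0942, 0.1093]
tool_rot: [3.105, 0.479, 0.003]
contact_force: [-0.2, 0.2, -2.3]
gripper_width: 0.264
grasp_force: 39.5
```

Request:
step_arm(steps=[[[0,-0.1,-0.3],[0,0,0],1],[[0,0,-0.3],[0,0,0],1],[[0,0,-0.2],[0,0,0],1],[[0,0,-0.2],[0,0,0],1],[[0,0,-0.1],[0,0,0],1],[[0,0,-0.1],[0,0,0],1],[[0,0,0],[0,0,0],1]])

```text
clock: 23.1
ee_pos: [0.6397, 0.0932, 0.0966]
tool_rot: [3.105, 0.478, 0.0]
contact_force: [-1.1, -0.7, 0.9]
gripper_width: 0.26
grasp_force: 39.8
```

Request:
step_arm(steps=[[[0,0,-0.05],[0,0,0],1],[[0,0,0],[0,0,0],0.7],[[0,0,0],[0,0,0],0.6],[[0,0,0],[0,0,0],0.5],[[0,0,0],[0,0,0],0.4],[[0,0,0],[0,0,0],0.4],[[0,0,1],[0,0,0],0.4],[[0,0,3],[0,0,0],0.4],[[0,0,4],[0,0,0],0.4],[[-1,0,3],[0,0,0],0.4],[[-3,-1,2],[0,0,0],0.4],[[-4,-1,1],[0,0,0],0.4],[[0,0,0],[0,0,0],0.4],[[0,0,0],[0,0,0],0.4]])

```text
clock: 24.85
ee_pos: [0.56, 0.0732, 0.2364]
tool_rot: [3.105, 0.478, 0.002]
contact_force: [1.1, -0.0, 0.2]
gripper_width: 0.602
grasp_force: 0.0
```

```bash
python3 - <<'E'
from h import *
snap("w11",[])
for dz in (0,.008): print("lM seated, extra height",dz,fitpic("w11",.6398,.0932,[(.083+dz,.042),(.113+dz,.012)]))
print("lL",fitpic("w11",.4331,.1459,[(.015,.054),(.045,.012)]))
E
```

```text
24.9 [0.5601571  0.07323158 0.23594014] [3.10490907e+00 4.78495337e-01 9.62039076e-04] 0.6002880450422279 0.0
lM seated, extra height 0 (array([0.6403, 0.0936]), np.float64(157.2), np.float32(44.1))
lM seated, extra height 0.008 (array([0.6385, 0.0934]), np.float64(120.5), np.float32(43.1))
lL (array([0.4331, 0.1448]), np.float64(135.3), np.float32(80.5))
```

The medium lid fits the seated height. Next is the large lid.

Request:
step_arm(steps=[[[-4.2,2.4,0],[0,0,0],0.4],[[-4.2,2.4,0],[0,0,0],0.4],[[-3,1.6,0],[0,0,0],0.4],[[-1.3,0.8,-2],[0,0,0],0.4],[[0,0,-4],[0,0,0],0.4],[[0,0,-2],[0,0,0],0.4],[[0,0,0],[0,0,0],0.4],[[0,0,0],[0,0,0],0.4]])

```text
clock: 25.9
ee_pos: [0.4336, 0.1454, 0.1567]
tool_rot: [-3.105, -0.479, -0.002]
contact_force: [0.1, 0.7, -0.3]
gripper_width: 0.598
grasp_force: 0.0
```

```bash
python3 - <<'E'
from h import *
snap("w12",[])
print("lL",fitpic("w12",.4331,.1459,[(.015,.054),(.045,.012)]),fitpic("w12",.4331,.1459,[(.045,.012)]))
E
```

```text
25.95 [0.43379735 0.14540637 0.15708163] [-3.10481423e+00 -4.78480802e-01 -3.07146844e-03] 0.5989001260509422 0.0
lL (array([0.4332, 0.1454]), np.float64(127.9), np.float32(38.9)) (array([0.4388, 0.1482]), np.float64(112.4), np.float32(36.9))
```

Request:
step_arm(steps=[[[0,0,-4],[0,0,0],0.4],[[0,0,-3],[0,0,0],0.4],[[0,0,-2],[0,0,0],0.4],[[0,0,-1.5],[0,0,0],0.4],[[0,0,-1],[0,0,0],0.4],[[0,0,-0.7],[0,0,0],0.4],[[0,0,-0.6],[0,0,0],0.4],[[0,0,0],[0,0,0],0.4],[[0,0,0],[0,0,0],0.4]])

```text
clock: 27.08
ee_pos: [0.433, 0.1452, 0.0281]
tool_rot: [-3.105, -0.478, -0.001]
contact_force: [-0.3, 1.0, 0.2]
gripper_width: 0.598
grasp_force: 0.0
```

```bash
python3 - <<'E'
from h import *
snap("w13",[(.4332,.1454,.015,.054,(0,255,0)),(.4332,.1454,.045,.012,(255,255,0))])
print("lL",fitpic("w13",.4331,.1454,[(.015,.054),(.045,.012)]),fitpic("w13",.4331,.1454,[(.015,.054)]))
E
```

```text
27.125 [0.43301941 0.14523873 0.02816105] [-3.10487043e+00 -4.78448208e-01 -1.36048636e-03] 0.5984169903313519 0.0
lL (array([0.433 , 0.1453]), np.float64(96.4), np.float32(25.8)) (array([0.4332, 0.1454]), np.float64(130.2), np.float32(36.4))
```

View pics/w13.png

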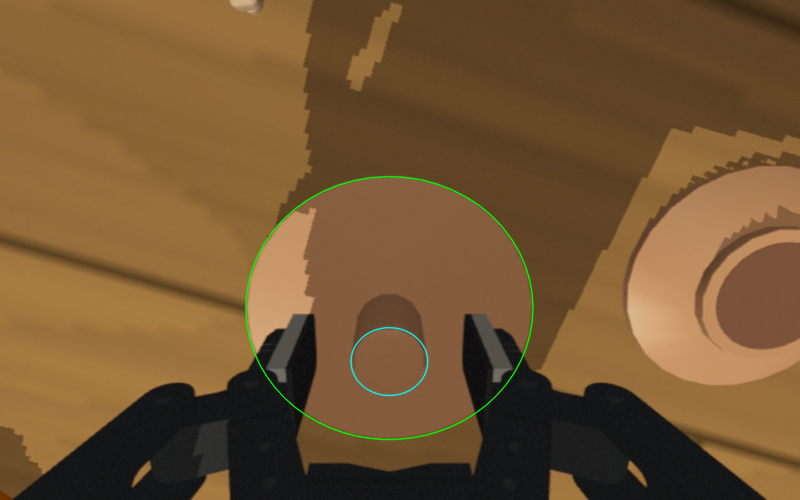

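Centred on the large lid, with the disc at (389,308) and the knob at (389,361). Gripping and carrying it to a viewpoint for the large jar.

Request:
step_arm(steps=[[[0,0,0.05],[0,0,0],0.55],[[0,0,0],[0,0,0],0.65],[[0,0,0],[0,0,0],0.75],[[0,0,0],[0,0,0],1],[[0,0,0],[0,0,0],1],[[0,0,0],[0,0,0],1]], newtons=60)

```text
clock: 27.88
ee_pos: [0.4328, 0.1452, 0.0287]
tool_rot: [-3.105, -0.478, -0.0]
contact_force: [-2.7, -0.7, 5.3]
gripper_width: 0.253
grasp_force: 58.6
```

Request:
step_arm(steps=[[[0,0,0.5],[0,0,0],1],[[0,0,1.5],[0,0,0],1],[[0,0,3],[0,0,0],1],[[0,0,4],[0,0,0],1],[[0,0,4],[0,0,0],1],[[0,0,3],[0,0,0],1],[[0,-1.5,0],[0,0,0],1],[[0.2,-3.5,0],[0,0,0],1],[[0.4,-4.5,0],[0,0,0],1],[[0.4,-4.5,0],[0,0,0],1],[[0.4,-4.5,0],[0,0,0],1],[[0.4,-4.5,0],[0,0,0],1],[[0.4,-4.5,0],[0,0,0],1],[[0.4,-4.5,0],[0,0,0],1],[[0.4,-4.5,0],[0,0,0],1],[[0.4,-4.5,0],[0,0,0],1],[[0.4,-4.5,0],[0,0,0],1],[[0.2,-3.5,0],[0,0,0],1],[[0,-2,0],[0,0,0],1],[[0,0,0],[0,0,0],1]])

```text
clock: 30.38
ee_pos: [0.4715, -0.3655, 0.1867]
tool_rot: [-3.103, -0.475, 0.003]
contact_force: [0.1, -0.2, -2.6]
gripper_width: 0.256
grasp_force: 59.2
```

```bash
python3 - <<'E'
from h import *
x,y,z=robot.get_obs()["ee_pos"];z0=z-.0286
snap("w14",[])
print("jL",fitpic("w14",.5614,-.3446,[(.088,.052),(.088,.046)]),fitpic("w14",.5614,-.3446,[(.088,.052)]))
print("lid held - tcp",fitpic("w14",x,y,[(z0+.015,.054)])[0]-[x,y])
print("top",fit(cv2.imread("pics/top0.png"),robot.calibration("top"),.5614,-.3446,[(.088,.052),(.088,.046)]))
E
```

```text
30.425 [ 0.47178176 -0.36456754  0.187037  ] [-3.10307184e+00 -4.76819721e-01  1.94043795e-03] 0.253728218576294 59.19354270212352
jL (array([ 0.5555, -0.3517]), np.float64(131.3), np.float32(37.7)) (array([ 0.5552, -0.352 ]), np.float64(101.8), np.float32(34.6))
lid held - tcp [ 0.00040657 -0.00014869]
top (array([ 0.5544, -0.3508]), np.float64(245.3), np.float32(122.5))
```

The wrist and top views agree on the large jar at (0.555, -0.3515). Moving over it.

Request:
step_arm(steps=[[[2,0.3,0],[0,0,0],1],[[2.6,0.4,0],[0,0,0],1],[[2.4,0.4,0],[0,0,0],1],[[1.3,0.3,0],[0,0,0],1],[[0,0,-2.5],[0,0,0],1],[[0,0,-2],[0,0,0],1],[[0,0,-1.4],[0,0,0],1],[[0,0,-0.7],[0,0,0],1],[[0,0,0],[0,0,0],1],[[0,0,0],[0,0,0],1]])

```text
clock: 31.68
ee_pos: [0.5561, -0.3513, 0.1233]
tool_rot: [3.104, 0.478, 0.002]
contact_force: [-0.3, -0.2, -1.7]
gripper_width: 0.252
grasp_force: 59.2
```

```bash
python3 - <<'E'
from h import *
o=robot.get_obs();print(o["ee_pos"],o["contact_force"])
E
```

```text
[ 0.55608614 -0.35133339  0.12327023] [-0.26528077 -0.22151094 -1.69448377]
```

Request:
step_arm(steps=[[[-0.05,0,-0.4],[0,0,0],1],[[0,0,-0.3],[0,0,0],1],[[0,0,-0.3],[0,0,0],1],[[0,0,-0.2],[0,0,0],1],[[0,0,-0.1],[0,0,0],1],[[0,0,-0.1],[0,0,0],1],[[0,0,0],[0,0,0],1]])

```text
clock: 32.55
ee_pos: [0.5552, -0.3509, 0.1088]
tool_rot: [3.105, 0.478, 0.0]
contact_force: [-1.9, 1.0, 1.3]
gripper_width: 0.259
grasp_force: 59.6
```

The lid is at seat height with a light contact of about 3 N. Releasing, retreating and looking.

Request:
step_arm(steps=[[[0,0,-0.05],[0,0,0],1],[[0,0,0],[0,0,0],0.7],[[0,0,0],[0,0,0],0.6],[[0,0,0],[0,0,0],0.5],[[0,0,0],[0,0,0],0.4],[[0,0,0],[0,0,0],0.4],[[0,0,1],[0,0,0],0.4],[[0,0,3],[0,0,0],0.4],[[0,0,4],[0,0,0],0.4],[[-1,0,3],[0,0,0],0.4],[[-3,-1,2],[0,0,0],0.4],[[-4,-1,1],[0,0,0],0.4],[[0,0,0],[0,0,0],0.4],[[0,0,0],[0,0,0],0.4]])

```text
clock: 34.3
ee_pos: [0.4754, -0.3708, 0.2481]
tool_rot: [3.105, 0.478, 0.001]
contact_force: [-0.2, -0.0, -0.0]
gripper_width: 0.601
grasp_force: 0.0
```

```bash
python3 - <<'E'
from h import *
snap("w15",[])
for dz in (0,.008): print("lL seated, extra",dz,fitpic("w15",.5552,-.351,[(.095+dz,.054),(.125+dz,.012)]))
c=robot.calibration("scene")
snap("s1",[(.5552,-.351,.095,.054,(0,255,0)),(.640,.0934,.083,.042,(0,255,0)),(.5744,.3343,.071,.03,(0,255,0))],"scene")
E
```

```text
34.35 [ 0.47559671 -0.37058929  0.24762937] [-3.10466829e+00 -4.78933545e-01 -3.29666183e-04] 0.5990496132862378 0.0
lL seated, extra 0 (array([ 0.5553, -0.3508]), np.float64(161.8), np.float32(32.4))
lL seated, extra 0.008 (array([ 0.5539, -0.3508]), np.float64(105.0), np.float32(32.1))
34.4 [ 0.47569959 -0.37041452  0.24728948] [-3.10411479e+00 -4.79521967e-01  2.91494376e-04] 0.5975111987095517 0.0
```

View pics/s1.png

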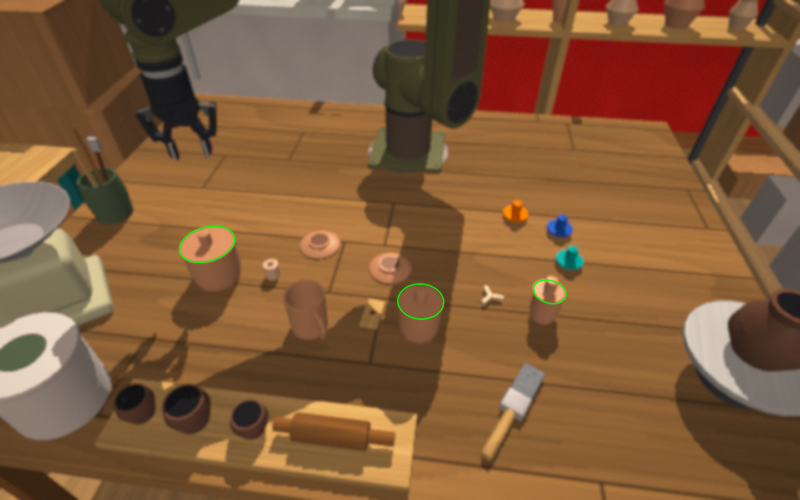

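The scene view shows all three lids flat on their jars at (208,244), (420,301) and (549,291). The mug and saucers are where they were, and the gripper is clear.

```bash
python3 -c "
from bench import robot
print(robot.hand_in())"
```

```text
the job is handed in; nothing more can be done
None
```

All three lids are set on their jars and released, small, then medium, then large, and the job is handed in at about 34 s; `hand_in()` gave no verdict, but the final picture shows all three seated flat.

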